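Dip the slip canister and show the gauge rod

TASK

Lift the loose red cap off the canister's sloping tube and set it down on the bench without dropping it. Then push the gauge rod down the tube until its brass collar stops on the tube's mouth, draw it out again, and finish still holding it level and motionless in the gripper, well clear of the bench, with its tip over the white tile for reading. Leave the pots, the jar and the other things around as they stand.

Things in the scene. Friction and masses are not known exactly. Their poses are not given: they have to be found in the camera images.
- canister: white box-shaped canister fixed left or right of the tile, 165 mm tall (177 mm with blue lid and handle). Origin on the bench below the mouth of its sloping tube; x: level direction in which the tube leaves the can, roughly away from the robot; z up. The can fills x -190 to -80, y -100 to 100 mm; a steel prop holds the tube at x = -55 mm. The bench is bare for 150 mm ahead (+x) of the mouth.
- guide_tube: the canister's straight steel guide tube, outside diameter 30 mm, bore 18 mm, 150 mm long, sloping up out of the can at 38 degrees from level. Origin at the centre of its mouth, 147 mm above the bench; x runs along the tube outward and upward, y is level. The rod goes in along -x.
- cap: red plug cap, 60 g, resting loosely in the tube's mouth; comes off along +x. Flange 40 x 40 x 6 mm; spigot 15 mm thick in the bore to x = -18 mm; flat grip 14 mm wide (y), 20 mm high (z) from the flange to x = 48 mm: pinch across y at x = 33 mm. Origin at the centre of the flange's face on the mouth; x outward along the tube, y level. May lie any way on the bench (origin then about 20 mm up).
- gauge_rod: gauge rod, 90 g: orange handle 18 mm wide (y), 22 mm high (z), x -27 to 37 mm; brass collar of 34 mm diameter, x -45 to -38 mm; 10 mm aluminium rod with black rings, tip at x = -150 mm. Origin on the axis at the grip; x points from the tip to the handle's end. Starts level in the cradle, axis 55 mm above the bench, tip towards the robot; lifts straight out.
- rod_tip (a point): tip of the gauge rod, 150 mm from the grip and 105 mm from the collar's stop face
- collar_face (a point): centre of the collar's face towards the tip, 45 mm from the grip towards the tip; it meets the tube's mouth when the rod is fully in
- cradle: fixed wooden cradle on the other side of the tile: base 190 x 70 x 10 mm, two forked posts 10 mm long, one 110 mm from the grip towards the tip (62 mm tall), one under the handle 28 mm behind the grip (56 mm tall). Origin on the bench below the grip; x points towards the handle's end. Beside the grip all is free above the base.
- tile: white glazed tile 120 x 120 x 8 mm, fixed on the bench; origin at the centre of its underside
- glaze_jar: amber glaze jar with black lid, 60 mm across and 85 mm tall, towards the far edge; to be left alone
- clay_cup: terracotta cup, 76 mm across and 85 mm tall; to be left alone
- brush: brush lying on the bench; to be left alone
- bowl: blue bowl, 120 mm across and 55 mm tall; to be left alone
- wood_block: dark wooden block, 90 x 50 x 35 mm; to be left alone
- elephant: fired clay elephant torso, a hollow barrel 100 mm across on four thick legs, 155 mm tall, standing at the far right; to be left alone
Mind the look-alikes: they are no part of the job. What is meant by the cap is not blue or green, and is the larger of those in its own colour.

How it is judged (in metres and radians):
On the way, in this order (a step that is already met when the one before it is completed fails the run):
1. the cap is off the tube, set down on the bench and let go (height (world z) of cap below 0.04 m and distance between cap and guide_tube above 0.06 m and linear speed of cap below 0.05 m/s and contact force between the fingers and cap below 0.2 N), for 0.2 s.
2. the gauge rod is down the tube with its collar on the mouth (x of collar_face in the frame of guide_tube below 0.004 m and x of rod_tip in the frame of guide_tube below -0.095 m and angle between the x axis of gauge_rod and the x axis of guide_tube, either way round below 0.12 rad and distance between collar_face and guide_tube below 0.012 m and contact force between gauge_rod and guide_tube above 0.3 N), for 0.1 s.
At the end, for the whole second after the job is handed in: Gripper holds the rod still, level within 10 degrees, touching nothing else; tip 50 to 300 mm above the bench, within 60 mm (from above) of the tile's centre. Cap let go and at rest on the bench: origin below 40 mm, over 60 mm from the tube mouth. Bystanders moved under 30 mm (all of step 1 and contact force between the fingers and gauge_rod above 1 N and angle between gauge_rod's own x axis and vertical between 1.396 and 1.745 rad and height (world z) of rod_tip between 0.05 and 0.3 m and height (world z) of gauge_rod above 0.05 m and horizontal distance between rod_tip and tile below 0.06 m and linear speed of gauge_rod below 0.03 m/s and angular speed of gauge_rod below 0.2 rad/s and contact force between gauge_rod and canister below 0.1 N and contact force between gauge_rod and cradle below 0.1 N and contact force between gauge_rod and tile below 0.1 N and contact force between gauge_rod and cap below 0.1 N and contact force between gauge_rod and glaze_jar below 0.1 N and contact force between gauge_rod and clay_cup below 0.1 N and contact force between gauge_rod and brush below 0.1 N and contact force between gauge_rod and bowl below 0.1 N and contact force between gauge_rod and wood_block below 0.1 N and contact force between gauge_rod and elephant below 0.1 N); the arm keeps its last pose, push and grip.
It fails at once if the cap was dropped (it fell freely faster than 0.9 m/s) (linear speed of cap above 0.9 m/s and contact force between the fingers and cap below 0.1 N).
It fails at once if a bystander was pushed (more than 30 mm) (distance of any of glaze_jar, clay_cup, brush, bowl, wood_block, elephant from where it was at the start of the episode above 0.03 m).
It fails at once if a bystander was knocked over (angle between any of glaze_jar, clay_cup, bowl, wood_block, elephant's own z axis and vertical above 0.5 rad).
It also fails if it takes over 64 s, if anything falls off the work surface, if the arm or the gripper's body presses on something with over 40 N, if the wrist force passes 120 N, or if a joint passes its speed limit or range.

ROBOT

A 6-joint arm with a two-finger parallel gripper is mounted at the origin on the work surface. World frame = base frame: x ahead of the robot, y to its left, z up, the work surface at z = 0. Lengths are in mm, angles in rad, forces in N, time in s.
With the tool pointing down it reaches from about 275 to 750 mm from the base axis. Payload 10.2 kg.
Tool frame: the origin (TCP) lies at the very end of the fingers, on their centre line; the grasp point (between the pads) lies robot.grip_depth behind it (robot.grip_depth is the distance from the TCP to the grasp point, in mm); z points along the fingers, y is the line along which they close (so a half turn about z gives the same grasp; the last joint's range is limited). The gripper opens to 88 mm and grips with 3 to 60 N. Pads are 18 mm wide; open, the fingers measure 123 mm over their backs; the gripper's body (75 mm by 187 mm) begins 45 mm behind the grasp point.
Start: joints at [0.942, 0.313, 1.498, -0, 1.331, -0.223], TCP at [207.259, 482.364, 211.92] pointing down, gripper open.
Joint ranges: [-2.94, 2.94], [-0.97, 2.17], [0.19, 2.56], [-1.23, 4.37], [0.02, 3.11], [-2.88, 2.88]. Speed limits (rad/s): [2.39, 2.39, 3.01, 3.14, 3.14, 3.14].

INTERFACE

Orientations are given as a 3x3 rotation matrix whose columns are the frame's x, y, z axes.
In Python, from rig import robot, kin, camera, get_calibration, job, get_time_s, get_q, get_dq, get_effort, get_eef_pos, get_tcp_rot, get_contact_force, get_wrist_torque, get_finger_gap, get_gripper_force gives the robot as it stands. Calls block until the motion is done:
- robot.move_to(position, orientation): joint-space move of the TCP to a pose.
- robot.line_to(position, feed=150, attitude=None, f_stop=None): straight line of the TCP; attitude=None keeps the orientation; feed is the mean speed in mm/s. With f_stop (N) it stops when the force on the tool has changed by that much, and returns True; else False.
- robot.goto_joints(angles): joint-space move.
- robot.move_gripper(opening, force=None): finger opening in mm; force is the grip in N (None keeps the last); returns when the fingers have stopped.
- robot.pause(seconds).
- kin.ik(position, orientation): joint angles nearest the present ones, or None.
- camera(name): name is "scene" or "top" or "wrist"; returns the picture (480x640x3 uint8, red, green, blue); there is no depth.
- get_calibration(name): a dict with "fx", "fy", "cx", "cy" (pixels), "k1" (the pictures are not rectified: a ray, as slopes to the right and down, at radius r is drawn at 1 + k1 r^2 times it, then the intrinsics apply), "extrinsics" (4x4, takes a point from camera to world coordinates); the wrist camera has in their place "tool_from_camera" (4x4, takes a point from camera to tool coordinates, whose origin is the TCP and whose axes are the flange's). Camera axes: x right, y down, z forward; pixel columns grow to the right and rows downward; lengths in mm; the calibration is good to about 2 mm. A picture is of the moment at which its call begins: read the wrist's pose just before it. get_calibration takes no time and is no camera call.
A pose or a line that the arm cannot do raises robot.Unreachable and nothing moves.
- job.job_done(): hands the job in; it is judged then, once.
Readings, each from a call of its own:
- get_time_s(): time.
- get_q(): joint angles.
- get_dq(): joint speeds.
- get_effort(): joint torques, N m.
- get_eef_pos(): TCP position.
- get_tcp_rot(): TCP orientation.
- get_contact_force(): force on the tool from outside, world axes, zero at the start.
- get_wrist_torque(): the same for the moment, N m.
- get_finger_gap(): finger opening in mm.
- get_gripper_force(): force on a finger pad.
Only numpy, scipy, OpenCV 4.12 (cv2) and the standard library are available. Lean on these libraries where they do the work, as an engineer would, in place of code of your own. Each camera call takes 0.05 s, during which the arm holds its last target. There are 200 camera calls.

## Working session

There is one attempt and no reset: what is moved stays moved. The work goes in short steps, each a Python script; the robot and the scene stay as the last script left them, time stands still between calls to the robot, and variables do not carry over. Pictures are saved under pics/ and viewed, at most 10 in all, crops included, and the job is handed in when it is done.

```bash
ls; mkdir -p pics; python3 - <<'E'
from rig import *
import cv2
for n in ("scene","top"):
    im=camera(n); cv2.imwrite(f"pics/{n}0.png",im[:,:,::-1])
    print(n,get_calibration(n))
print(get_calibration("wrist"),robot.grip_depth,get_time_s(),get_tcp_rot())
E
```

```text
pics
scene {'fx': 522.5281549525389, 'fy': 522.5281549525389, 'cx': 312.74057763014224, 'cy': 247.7908265163257, 'k1': 0.0465068600300749, 'extrinsics': array([[-7.98347368e-01,  4.32521972e-01, -4.19006235e-01,
         1.02603839e+03],
       [ 6.02083116e-01,  5.86839959e-01, -5.41400762e-01,
         5.87398764e+02],
       [ 1.17218765e-02, -6.84502452e-01, -7.28916312e-01,
         9.36700514e+02],
       [ 0.00000000e+00,  0.00000000e+00,  0.00000000e+00,
         1.00000000e+00]])}
top {'fx': 442.16853054844796, 'fy': 442.16853054844796, 'cx': 315.2750658867389, 'cy': 243.35166440939216, 'k1': -0.09720645938921287, 'extrinsics': array([[ 2.11446859e-02, -9.92090471e-01,  1.23731162e-01,
         3.91224219e+02],
       [-9.99774777e-01, -2.12068722e-02,  8.14571688e-04,
        -1.61935374e+01],
       [ 1.81582213e-03, -1.23720519e-01, -9.92315442e-01,
         1.26111852e+03],
       [ 0.00000000e+00,  0.00000000e+00,  0.00000000e+00,
         1.00000000e+00]])}
{'fx': 383.5524711304347, 'fy': 383.5524711304347, 'cx': 320.14853012359447, 'cy': 239.19812052198904, 'k1': -0.0320399088091859, 'tool_from_camera': array([[ 4.44201011e-04, -9.63160840e-01, -2.68925639e-01,
         7.09226672e+01],
       [ 9.99999752e-01,  2.80664716e-04,  6.46556565e-04,
         5.24074814e-01],
       [-5.47260026e-04, -2.68925859e-01,  9.63160725e-01,
        -1.72400601e+02],
       [ 0.00000000e+00,  0.00000000e+00,  0.00000000e+00,
         1.00000000e+00]])} 18.700000000000003 0.1 [[-9.18793267e-01  3.94738578e-01 -6.22130962e-04]
 [ 3.94739007e-01  9.18792862e-01 -8.91032632e-04]
 [ 2.19884533e-04 -1.06425414e-03 -9.99999410e-01]]
```

View pics/scene0.png

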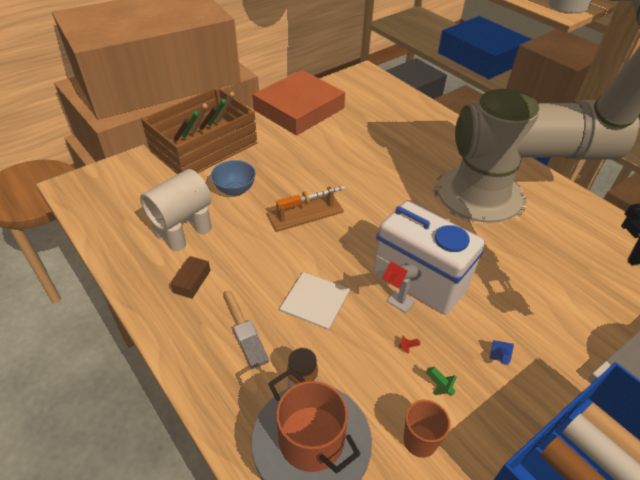

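View pics/top0.png

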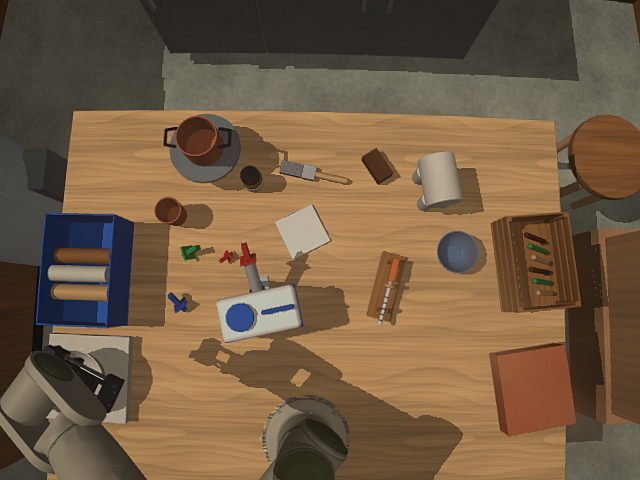

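The scene view shows the canister with a red plug in its tube at (397,273) and a smaller loose red piece at (409,343). The green piece is at (441,380), the blue one at (502,352), the rod in its cradle at (305,202) and the tile at (315,300). In the top view the same things are: plug (247,255), small red (228,257), green (190,252), blue (178,301), rod (390,285), tile (303,231).

Candidates for the cap are those four. The one in the tube mouth fits, because it is red, the larger of the two reds, and seated in the tube.

```bash
cat > h.py <<'E'
import numpy as np, cv2
from rig import *
def cam_pose(n):
    c=get_calibration(n)
    if "extrinsics" in c: return c,np.array(c["extrinsics"])
    T=np.eye(4);T[:3,:3]=get_tcp_rot();T[:3,3]=get_eef_pos()
    return c,T@c["tool_from_camera"]
def rays(c,T,uv):
    K=np.array([[c["fx"],0,c["cx"]],[0,c["fy"],c["cy"]],[0,0,1]])
    p=cv2.undistortPoints(np.float64(uv).reshape(-1,1,2),K,np.array([c["k1"],0,0,0.]))[:,0]
    return T[:3,3],np.c_[p,np.ones(len(p))]@T[:3,:3].T
def on_plane(c,T,uv,z):
    o,d=rays(c,T,uv); return o+d*((z-o[2])/d[:,2])[:,None]
def project(c,T,P):
    p=(np.atleast_2d(P)-T[:3,3])@T[:3,:3]
    K=np.array([[c["fx"],0,c["cx"]],[0,c["fy"],c["cy"]],[0,0,1]])
    return cv2.projectPoints(p,np.zeros(3),np.zeros(3),K,np.array([c["k1"],0,0,0.]))[0][:,0]
def tri(o1,d1,o2,d2):
    A=np.c_[d1,-d2]; s=np.linalg.lstsq(A,o2-o1,rcond=None)[0]
    a,b=o1+d1*s[0],o2+d2*s[1]; return (a+b)/2,np.linalg.norm(a-b)
def blobs(im,lo,hi,amin=30):
    hsv=cv2.cvtColor(im,cv2.COLOR_RGB2HSV); m=cv2.inRange(hsv,lo,hi)
    if lo[0]<4 and hi[0]<15 and lo[1]>150: m|=cv2.inRange(hsv,(174,lo[1],lo[2]),(180,hi[1],hi[2]))
    n,l,st,ce=cv2.connectedComponentsWithStats(m)
    return [(st[i],ce[i],(l==i).astype(np.uint8)) for i in range(1,n) if st[i][4]>=amin]
RED=((0,190,70),(5,255,255)); ORANGE=((8,200,120),(16,255,255)); WHITE=((0,0,150),(180,60,255))
E
python3 - <<'E'
from h import *
I={n:camera(n) for n in ("scene","top")}
C={n:cam_pose(n) for n in I}
for n in I:
    for nm,r in (("RED",RED),("ORANGE",ORANGE),("WHITE",WHITE)):
        for st,ce,m in blobs(I[n],*r,amin=40):
            if n=="top" and (st[1]<120 or st[0]<140 or st[0]>480): continue
            print(n,nm,st,ce.round(1),[round(x,1) if np.isscalar(x) else np.round(x,1) for x in cv2.minAreaRect(cv2.findNonZero(m))])
v=np.vstack([cv2.resize(I["scene"][230:370,330:470],(560,560)) ]) 
cv2.imwrite("pics/crop1.png",np.hstack([v])[:,:,::-1])
E
```

```text
scene RED [383 262  23  26 339] [394.3 274.3] [array([394.3, 274.4]), array([17.9, 19.2]), 26.6]
scene RED [400 337  20  15 136] [408.5 343.6] [array([409.2, 345. ]), array([18.3, 13.2]), 13.0]
scene ORANGE [277 196  24  12 200] [289.  201.8] [array([288.6, 202.1]), array([ 9.2, 23. ]), 76.0]
scene WHITE [ 381  201  103   75 2557] [431.7 236.9] [array([433.2, 234.1]), array([98.3, 44.1]), 32.0]
scene WHITE [   0  249   92  107 3230] [ 41.6 304.6] [array([ 31.5, 303.8]), array([ 72.4, 107.1]), 54.6]
scene WHITE [  8 256  28  25 291] [ 22.1 267. ] [array([ 21.1, 269.9]), array([25.3, 18.1]), 59.7]
scene WHITE [445 260  34  53 416] [459.7 288.4] [array([460.8, 285.4]), array([12.6, 61.2]), 39.0]
scene WHITE [ 281  273   68   55 2149] [314.6 300. ] [array([314.5, 299. ]), array([56.5, 44.2]), 21.4]
scene WHITE [388 296  26  16 178] [401.9 303.1] [array([400.7, 300.6]), array([22.3, 13.7]), 32.0]
scene WHITE [234 321  23  20 285] [244.9 330.3] [array([245. , 330.1]), array([15.6, 18.6]), 66.8]
scene WHITE [  0 354   9  11  59] [  2.7 358.9] [array([  4., 359.]), array([ 8., 10.]), 0.0]
scene WHITE [ 78 356  11   7  41] [ 83.2 359.4] [array([ 83. , 359.1]), array([ 5.1, 10.4]), 82.9]
scene WHITE [568 414  65  66 280] [597.3 448.8] [array([599.5, 451.2]), array([84.2, 17.5]), 50.3]
top RED [240 243  16  23 183] [245.7 256. ] [array([247.5, 254. ]), array([22., 15.]), 90.0]
top RED [219 251  14  11  68] [226.1 256.1] [array([226.2, 257.4]), array([ 8.4, 14.4]), 36.9]
top WHITE [ 422  152   35   53 1347] [438.5 177.1] [array([438. , 177.3]), array([48.9, 29.5]), 79.4]
top WHITE [302 165   9  13  42] [304.8 171.5] [array([306., 171.]), array([12.,  8.]), 90.0]
top WHITE [ 275  205   55   54 1650] [302.1 231. ] [array([302., 231.]), array([41.1, 41.1]), 63.4]
top WHITE [ 217  285   82   57 2320] [260.7 312.4] [array([257.2, 313.2]), array([42.1, 78. ]), 77.7]
```

View pics/crop1.png

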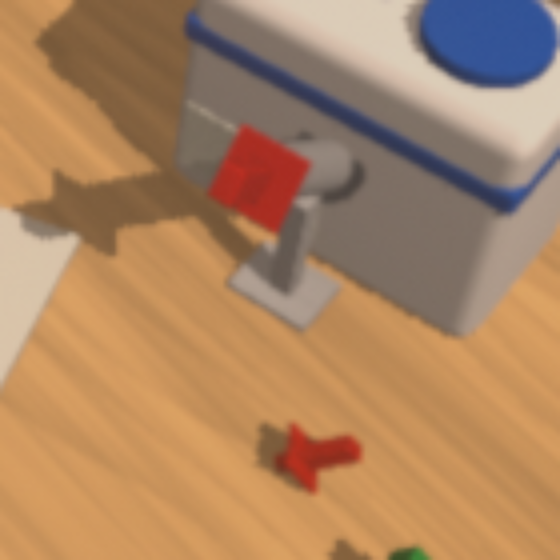

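The crop confirms it: the large red square flange sits on the tube mouth (scene 394,274), and the piece at (409,344) is a smaller loose plug. Next come rough positions.

```bash
python3 - <<'E'
from h import *
I={n:camera(n) for n in ("scene","top")}
C={n:cam_pose(n) for n in I}
g=lambda n,r,u,v:[b for b in blobs(I[n],*r,amin=40) if np.hypot(b[1][0]-u,b[1][1]-v)<8][0]
t=g("top",WHITE,302,231);print("tile top",on_plane(*C["top"],[t[1]],8)); t=g("scene",WHITE,314,300);print("tile sc",on_plane(*C["scene"],[t[1]],8))
b=g("top",WHITE,260,312); m=cv2.morphologyEx(b[2],cv2.MORPH_CLOSE,np.ones((25,25)))
h=cv2.convexHull(cv2.findNonZero(m))[:,0]
P=on_plane(*C["top"],h,165)[:,:2].astype(np.float32); r=cv2.minAreaRect(P); print("lid",r)
a=g("scene",RED,394,274)[1];c=g("top",RED,246,256)[1]
o1,d1=rays(*C["scene"],[a]);o2,d2=rays(*C["top"],[c]);print("cap",tri(o1,d1[0],o2,d2[0]))
# rod: orange in both
for n,w in (("top",(360,245,415,330)),("scene",(265,180,350,225))):
    u0,v0,u1,v1=w; hsv=cv2.cvtColor(I[n][v0:v1,u0:u1],cv2.COLOR_RGB2HSV)
    mo=cv2.inRange(hsv,(7,205,100),(17,255,255)); n_,l,st,ce=cv2.connectedComponentsWithStats(mo); i=1+np.argmax(st[1:,4])
    mg=cv2.inRange(hsv,(0,0,130),(180,70,255))
    p=cv2.findNonZero((l==i).astype(np.uint8))[:,0]; q=cv2.findNonZero(mg)[:,0]
    Q=on_plane(*C[n],q+[u0,v0],60); H=on_plane(*C[n],p+[u0,v0],66)
    print(n,st[i],"handle",H.mean(0),"rod pix",len(q),"ctr",Q.mean(0),"ends",Q[np.argmin(Q[:,0])],Q[np.argmax(Q[:,0])])
    d=H.mean(0)-Q.mean(0);print(" yaw",np.degrees(np.arctan2(d[1],d[0])))
z=I["top"][235:335,205:425]
cv2.imwrite("pics/crop2.png",cv2.resize(z,None,fx=3.6,fy=3.6,interpolation=2)[:,:,::-1])
E
```

```text
tile top [[582.38155917  23.39905568   8.        ]]
tile sc [[585.09408662  27.61396945   8.        ]]
lid ((351.9471435546875, 123.99908447265625), (103.10823059082031, 191.20567321777344), 13.66808795928955)
cap (array([492.73577628, 159.40857356, 157.01562428]), np.float64(1.3545231541156237))Traceback (most recent call last):
  File "<stdin>", line 14, in <module>
    return _wrapfunc(a, 'argmax', axis=axis, out=out, **kwds)
    return bound(*args, **kwds)
ValueError: attempt to get argmax of an empty sequence
```

```bash
python3 - <<'E'
from h import *
I={n:camera(n) for n in ("scene","top")}
C={n:cam_pose(n) for n in I}
Hs={n:cv2.cvtColor(I[n],cv2.COLOR_RGB2HSV) for n in I}
print(Hs["top"][260:285:6,388:402:3].tolist(), Hs["scene"][202,280:300:5].tolist())
z=I["top"][235:335,205:425]
cv2.imwrite("pics/crop2.png",cv2.resize(z,None,fx=3.6,fy=3.6,interpolation=2)[:,:,::-1])
E
```

```text
[[[14, 151, 93], [14, 156, 111], [11, 197, 180], [11, 197, 180], [15, 143, 82]], [[14, 156, 126], [11, 196, 148], [12, 194, 175], [12, 188, 153], [14, 152, 89]], [[13, 163, 125], [11, 194, 181], [12, 194, 177], [14, 147, 99], [14, 154, 88]], [[11, 196, 143], [11, 193, 177], [12, 190, 152], [14, 149, 89], [14, 151, 91]], [[17, 98, 140], [14, 64, 116], [13, 155, 125], [14, 153, 100], [16, 131, 105]]] [[13, 230, 207], [13, 219, 214], [12, 216, 176], [13, 215, 161]]
```

View pics/crop2.png

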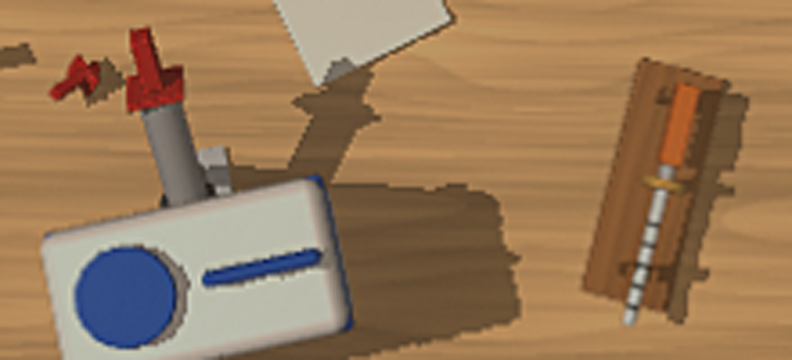

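The top crop shows the cap flange and grip at crop (150,75), the can square behind it, and the rod with collar at crop (664,183) and tip at (628,322). I'm moving to a pre-grasp view above the cap.

```bash
cat >> h.py <<'E'
A=np.radians(38)
def tube_rot(yaw,pitch=A):
    x=np.array([np.cos(yaw)*np.cos(pitch),np.sin(yaw)*np.cos(pitch),np.sin(pitch)]); y=np.array([-np.sin(yaw),np.cos(yaw),0])
    return np.c_[x,y,np.cross(x,y)]
def tool_rot(R): return np.c_[-R[:,0],R[:,1],-R[:,2]]   # tool for an object frame R, approach -z
E
python3 - <<'E'
from h import *
I=camera("top");c,T=cam_pose("top")
m=cv2.inRange(cv2.cvtColor(I,cv2.COLOR_RGB2HSV),(8,180,120),(14,255,255)); m[:, :385]=0;m[:,405:]=0;m[:250]=0;m[290:]=0
p=cv2.findNonZero(m)[:,0]; H=on_plane(c,T,p,66); print("handle",H.mean(0),len(p))
tip=on_plane(c,T,[[205+628/3.6-.4,235+322/3.6-.4]],56)[0];d=H.mean(0)-tip; yaw=np.arctan2(d[1],d[0])
print("tip",tip,"yaw",yaw,np.degrees(yaw), np.hypot(*d[:2]), "grip",tip[:2]+150*np.array([np.cos(yaw),np.sin(yaw)]))
ya=np.radians(13.67);R=tube_rot(ya);mouth=np.array([484.,156.5,147])
Rt=tool_rot(R)
tcp=mouth+33*R[:,0]+Rt[:,2]*(14-130)
print(get_time_s(),kin.ik(tcp,Rt))
robot.move_gripper(50,20) if False else None
robot.move_to(tcp,Rt)
print(get_time_s(),get_q())
w=camera("wrist");cv2.imwrite("pics/w1.png",w[:,:,::-1])
c,T=cam_pose("wrist");print("pred mouth px",project(c,T,[mouth,mouth+6*R[:,0],mouth+48*R[:,0]]))
for b in blobs(w,*RED,amin=100): print(b[0],b[1],cv2.minAreaRect(cv2.findNonZero(b[2])))
E
```

```text
handle [ 474.66896834 -228.0504584    66.        ] 151
tip [ 325.64444271 -191.99862049   56.        ] yaw -0.23735850780355064 -13.599640728666467 153.3233323889331 grip [ 471.43881397 -227.26902326]
0.45 [-0.03838605 -0.22325461  2.09244333  0.28291466  0.64734002 -2.01904427]
2.025 [-0.03754484 -0.22294416  2.09187476  0.28285346  0.64766142 -2.0182422 ]
pred mouth px [[317.17224546 183.31237522]
 [317.18821773 191.25245292]
 [317.29740973 244.51989263]]
```

View pics/w1.png

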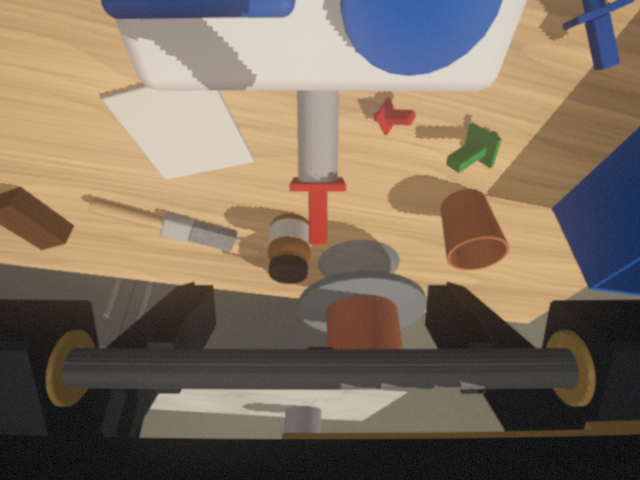

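The wrist view shows the tube vertical at column ~318, the flange at row 185 and the grip end at row 243, all within 1–2 px of the prediction. Next I refine the lateral position and yaw, grasp the cap and draw it off.

```bash
python3 - <<'E'
from h import *
ya=np.radians(13.67);R=tube_rot(ya);mouth=np.array([484.,156.5,147]);Rt=tool_rot(R)
w=camera("wrist");c,T=cam_pose("wrist");hsv=cv2.cvtColor(w,cv2.COLOR_RGB2HSV)
red=cv2.inRange(hsv,(0,150,60),(6,255,255))|cv2.inRange(hsv,(174,150,60),(180,255,255)); red[:,:280]=0;red[:,360:]=0;red[:170]=0;red[255:]=0
def mid(m,r0,r1):
    a=[(np.nonzero(m[r])[0].min()/2+np.nonzero(m[r])[0].max()/2,r,np.ptp(np.nonzero(m[r])[0])+1) for r in range(r0,r1) if m[r].any()]
    return np.array(a)
g=mid(red,200,238); f=mid(red,183,188)
gray=(hsv[:,:,1]<60).astype(np.uint8); gray[:,:285]=0;gray[:,350:]=0
t=mid(gray,105,172)
for n,a in (("grip",g),("flange",f),("tube",t)): print(n,a[:,0].mean(),np.polyfit(a[:,1],a[:,0],1),a[:,2].mean(), a[[0,-1]])
print("pred",project(c,T,[mouth-60*R[:,0]+15*R[:,2],mouth-10*R[:,0]+15*R[:,2],mouth+33*R[:,0]+10*R[:,2]]), "px/mm",project(c,T,[mouth+33*R[:,0]+10*R[:,2]+10*R[:,1]]))
rr=np.nonzero(red[:,318])[0];print("red rows",rr.min(),rr.max(),"pred grip end top",project(c,T,[mouth+48*R[:,0]+10*R[:,2],mouth+20*R[:,2]]))
E
```

```text
grip 317.4605263157895 [2.45650509e-02 3.12093063e+02] 17.13157894736842 [[317.5 200.   16. ]
 [318.  237.   17. ]]
flange 317.2 [-1.5000e-01  3.4495e+02] 54.2 [[317.5 183.   52. ]
 [317.  187.   55. ]]
tube 317.56716417910445 [7.58240881e-04 3.17462527e+02] 39.17910447761194 [[317.5 105.   40. ]
 [317.5 171.   38. ]]
pred [[316.86630189  97.35626222]
 [317.0039941  171.95512637]
 [317.15700222 229.15412376]] px/mm [[330.49075869 229.1513046 ]]
red rows 184 243 pred grip end top [[317.19438007 248.29051727]
 [316.98743547 187.03255352]]
```

```bash
python3 - <<'E'
from h import *
ya=np.radians(13.67);R=tube_rot(ya);mouth=np.array([482.,156.5,147]);Rt=tool_rot(R)
robot.move_gripper(50,15)
p=mouth+33*R[:,0]+Rt[:,2]*13
print("down stop",robot.line_to(p,feed=100,attitude=Rt,f_stop=8),get_contact_force(),get_time_s())
robot.move_gripper(0,15); print("gap",get_finger_gap(),get_gripper_force(),get_contact_force())
robot.line_to(p+60*R[:,0],feed=60); print("gap",get_finger_gap(),get_gripper_force(),get_contact_force(),get_time_s())
L=tube_rot(ya,0);Lt=tool_rot(L)
g=np.array([mouth[0],mouth[1],0])+np.array([*(L[:,0]*85-L[:,1]*10)[:2],0])
robot.move_to(g+[0,0,100],Lt); print("gap",get_finger_gap(),get_time_s(),get_eef_pos())
w=camera("wrist");cv2.imwrite("pics/w2.png",w[:,:,::-1])
E
```

```text
down stop False [0.76330385 0.11160163 0.61538451] 4.2583
gap 0.8086507057481304 0.0 [ 0.70387986  0.42862552 -0.26308582]
gap 0.48076282739994747 0.0 [ 0.553429   -0.61511646 -0.5398899 ] 6.2333
gap 0.6085729416411586 6.95 [566.75867045 167.11944858  99.99883907]
```

View pics/w2.png

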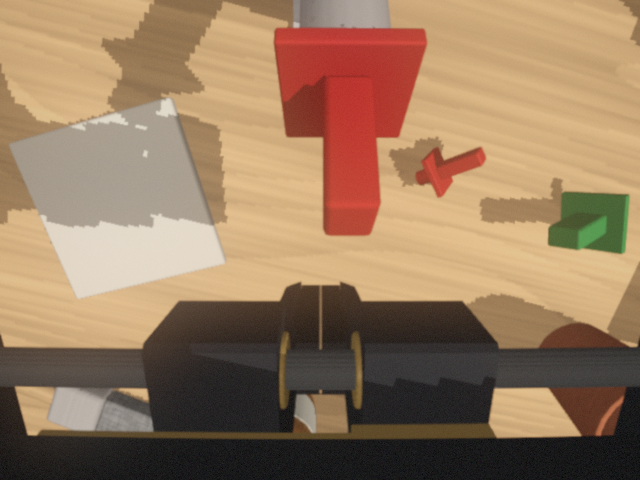

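The wrist view shows the cap still seated in the tube, with grip end at (352,220) and flange corners at (275,42), (426,42), (287,136) and (400,136). The fingers closed without catching it. I'll solve the cap's pose from these corners.

```bash
python3 - <<'E'
from h import *
c,T=cam_pose("wrist")
ya=np.radians(13.67);R=tube_rot(ya);mouth=np.array([482.,156.5,147])
M=np.array([[6,-20,20],[6,20,20],[6,-20,-20],[6,20,-20],[48,-7,10],[48,7,10],[48,-7,-10],[48,7,-10]],float)
px=np.array([[275,43],[426,43],[287,136],[400,136],[325,205],[380,203],[327,235],[372,235]],float)
pr=project(c,T,mouth+M@R.T);print(np.c_[px,pr.round(1)], "tcp",project(c,T,[get_eef_pos()]))
K=np.array([[c["fx"],0,c["cx"]],[0,c["fy"],c["cy"]],[0,0,1]])
ok,rv,tv=cv2.solvePnP(M,px,K,np.array([c["k1"],0,0,0.]))
Rc=T[:3,:3]@cv2.Rodrigues(rv)[0];print("PnP origin",T[:3,:3]@tv[:,0]+T[:3,3],"x axis",Rc[:,0],R[:,0])
print((cv2.projectPoints(M,rv,tv,K,np.array([c["k1"],0,0,0.]))[0][:,0]-px).round(1))
E
```

```text
[[275.   43.  273.9  43.1]
 [426.   43.  431.2  43.7]
 [287.  136.  286.3 139.9]
 [400.  136.  400.9 140.2]
 [325.  205.  325.5 208.9]
 [380.  203.  385.2 208.9]
 [327.  235.  324.5 240.9]
 [372.  235.  374.  240.9]] tcp [[316.80729358 283.20618712]]
PnP origin [480.96479049 156.19810594 143.3183593 ] x axis [0.7770833  0.18923396 0.60027664] [0.76568877 0.18623012 0.61566148]
[[-0.7  1. ]
 [ 0.7 -0.1]
 [ 0.9  0.4]
 [-0.4 -0.3]
 [-0.4 -0.8]
 [ 1.7  0.9]
 [-2.3 -0.5]
 [ 0.4 -0.7]]
```

```bash
python3 - <<'E'
from h import *
ya=np.radians(13.67);R=tube_rot(ya);mouth=np.array([481.5,156.4,145.5]);Rt=tool_rot(R)
robot.move_gripper(50,15)
p=mouth+33*R[:,0]+Rt[:,2]*13
robot.line_to(get_eef_pos()+np.array([0,0,150.]),feed=200)
robot.move_to(p-100*Rt[:,2],Rt)
print("down stop",robot.line_to(p,feed=100,attitude=Rt,f_stop=8),get_contact_force(),get_time_s())
print(p,get_eef_pos(),"\n",Rt-get_tcp_rot(),get_finger_gap())
w=camera("wrist");cv2.imwrite("pics/w3.png",w[:,:,::-1])
E
```

```text
down stop False [-0.11807367  0.51739076 -0.4803718 ] 10.7833
[514.54461056 164.43707977 155.57268889] [514.5995978  164.45280282 155.9882422 ] 
 [[-4.00872386e-04  5.65341045e-05 -4.90421264e-04]
 [ 3.62180707e-05  1.37615021e-05 -4.55329668e-05]
 [ 4.87278926e-04  1.36496074e-04 -3.80958587e-04]] 49.729998774747465
```

View pics/w3.png

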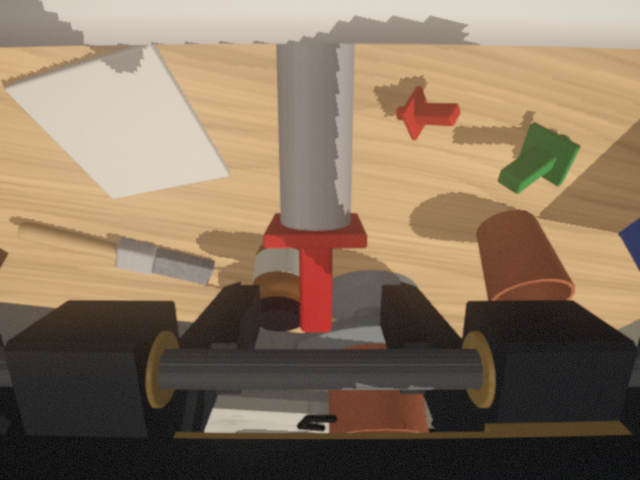

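```bash
python3 - <<'E'
from h import *
c,T=cam_pose("wrist")
ya=np.radians(13.67);R=tube_rot(ya);mouth=np.array([481.5,156.4,145.5]);Rt=get_tcp_rot()
M=np.array([[0,-20,20],[0,20,20],[6,-20,20],[6,20,20],[48,-7,10],[48,7,10]],float)
print(project(c,T,mouth+M@R.T).round(1))
e=get_eef_pos()
print("tcp, fingertips at +-25, grasp",project(c,T,[e,e+25*Rt[:,1],e-25*Rt[:,1],e-18.7*Rt[:,2]]).round(1))
w=camera("wrist");hsv=cv2.cvtColor(w,cv2.COLOR_RGB2HSV)
red=cv2.inRange(hsv,(0,150,50),(6,255,255))|cv2.inRange(hsv,(174,150,50),(180,255,255))
for r in (218,225,232,238,244,250,270,290,310,325):
    n=np.nonzero(red[r,240:390])[0]; print(r,n.min()+240,n.max()+240,end="; ")
E
```

```text
[[263.3 233.3]
 [368.9 233.3]
 [263.9 248.4]
 [368.3 248.4]
 [300.7 333.3]
 [332.6 333.3]]
tcp, fingertips at +-25, grasp [[316.9 282.7]
 [368.5 282.6]
 [265.3 282.7]
 [316.6 298.8]]
218 275 356; 225 270 360; 232 267 362; 238 264 365; 244 264 365; 250 299 331; 270 300 331; 290 300 331; 310 299 331; 325 300 331;
```

```bash
python3 - <<'E'
from h import *
for g in (25,18,10):
    robot.move_gripper(g,20); print(g,get_finger_gap(),get_gripper_force(),get_contact_force().round(2),get_time_s())
w=camera("wrist");cv2.imwrite("pics/w4.png",w[150:400,180:460,::-1].repeat(2,0).repeat(2,1))
E
```

```text
25 25.263017431650727 0.0 [-0.1  -0.53  0.22] 11.425
18 17.984769197014575 0.0 [ 0.38  1.23 -0.08] 11.7417
10 10.076016978207585 0.0 [ 0.41 -0.49  1.36] 12.075
```

View pics/w4.png

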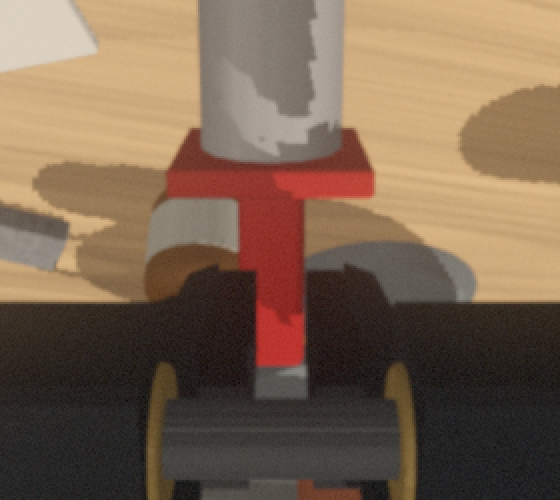

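The crop shows the fingers at gap 10 covering the sides of the grip, so they are above it rather than beside it. I'll probe downward to find the contact height.

```bash
python3 - <<'E'
from h import *
Rt=get_tcp_rot();e=get_eef_pos()
hit=robot.line_to(e+25*Rt[:,2],feed=15,f_stop=3); e2=get_eef_pos()
print(hit,(e2-e)@Rt[:,2],get_contact_force().round(2),get_finger_gap(),get_time_s(),e2)
E
```

```text
True 11.097537108969918 [ 0.96 -0.77  2.69] 9.883392559957317 13.0 [521.76050175 165.93463627 147.25208801]
```

```bash
python3 - <<'E'
from h import *
ya=np.radians(13.67);R=tube_rot(ya);mouth=np.array([481.5,156.4,145.5]);Rt=tool_rot(R)
p=mouth+33*R[:,0]
for d in (22,27,32,37,42):
    robot.move_gripper(30,15)
    hit=robot.line_to(p+Rt[:,2]*d,feed=40,f_stop=8)
    f0=get_contact_force()
    robot.move_gripper(9,15); g=get_finger_gap()
    print(d,hit,round((get_eef_pos()-p)@Rt[:,2],1),round(g,2),get_gripper_force(),f0.round(1),get_contact_force().round(1),get_time_s())
    if g>11.5 or hit: break
E
```

```text
22 False 22.0 8.96 0.0 [-0.3 -0.4 -0.1] [ 0.2  0.1 -0.3] 14.225
27 False 26.9 13.13 14.79509863536805 [-0.8  0.9 -0.5] [ 0.7 -0.1 -0.5] 15.3833
```

```bash
python3 - <<'E'
from h import *
ya=np.radians(13.67);R=tube_rot(ya);mouth=np.array([481.5,156.4,145.5]);Rt=tool_rot(R)
p=mouth+33*R[:,0]; d=37
robot.move_gripper(30,20)
hit=robot.line_to(p+Rt[:,2]*d,feed=40,f_stop=6)
f0=get_contact_force(); robot.move_gripper(5,20)
print(hit,round((get_eef_pos()-p)@Rt[:,2],1),get_finger_gap(),get_gripper_force(),f0.round(1),get_contact_force().round(1))
e=get_eef_pos()
robot.line_to(e+60*R[:,0],feed=60)
print(get_finger_gap(),get_gripper_force(),get_contact_force().round(1),get_time_s())
w=camera("wrist");cv2.imwrite("pics/w5.png",w[:,:,::-1])
c,T=cam_pose("wrist");hsv=cv2.cvtColor(w,cv2.COLOR_RGB2HSV)
red=cv2.inRange(hsv,(0,150,50),(6,255,255))|cv2.inRange(hsv,(174,150,50),(180,255,255));red[:,:220]=0;red[:,400:]=0;red[345:]=0
for r in range(150,340,12):
    n=np.nonzero(red[r])[0]
    if len(n): print(r,n.min(),n.max(),end="; ")
E
```

```text
False 36.9 13.696685166762073 19.773155450820923 [0.  1.  0.3] [ 0.3 -2.5  0. ]
13.883357510847437 19.761079251766205 [ 0.1 -0.1 -0.3] 17.7583
198 301 334; 210 299 337; 222 298 363; 234 270 368; 246 267 371; 258 264 374; 270 261 376; 282 259 378; 294 300 339; 306 302 338; 318 303 338; 330 303 338;
```

View pics/w5.png

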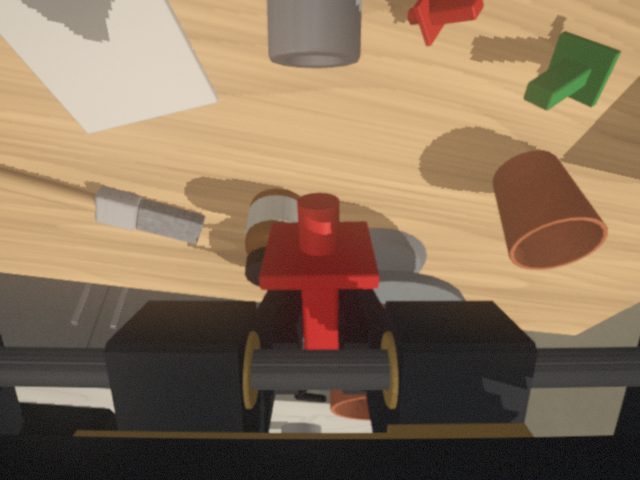

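The wrist view shows the cap held clear of the tube: spigot at (319,210), flange at rows 225–288, bare mouth at (315,50). Measured from this view, the cap axis lies about 38 mm behind the nominal TCP. So the fingertips are roughly 34 mm shorter than nominal, and I'll place the cap by force.

```bash
python3 - <<'E'
from h import *
ya=np.radians(13.67);L=tube_rot(ya,0);Lt=tool_rot(L)
g=np.array([481.5,156.4,0])+L[:,0]*90-L[:,1]*8
robot.move_to(g+[0,0,90],Lt)
robot.line_to(g+[0,0,5],feed=80); print(get_finger_gap(),get_time_s())
hit=robot.line_to(g+[0,0,-30],feed=20,f_stop=5)
print(hit,get_eef_pos(),get_contact_force().round(1),get_finger_gap(),get_gripper_force(),get_time_s())
E
```

```text
13.645900867110154 19.7583
True [571.02806527 169.96665901 -14.7254153 ] [-1.2 -0.7  4.2] 14.141393230870676 19.949787855148315 20.7917
```

```bash
python3 - <<'E'
from h import *
robot.move_gripper(34,20); e=get_eef_pos(); print(get_finger_gap(),get_gripper_force(),get_contact_force().round(1))
robot.line_to(e+np.array([0,0,40.]),feed=60); robot.line_to(e+np.array([0,0,200.]),feed=250)
s=camera("scene");c,T=cam_pose("scene")
print([ (b[0].tolist(),on_plane(c,T,[b[1]],15)[0].round(0)) for b in blobs(s,*RED,amin=60)])
yr=-0.2374;L=tube_rot(yr,0);Lt=tool_rot(L)
g=np.array([470.,-227,0])
robot.move_to(g+[0,0,160],Lt);print(get_time_s(),get_q().round(2))
w=camera("wrist");cv2.imwrite("pics/w6.png",w[:,:,::-1]);c,T=cam_pose("wrist")
hsv=cv2.cvtColor(w,cv2.COLOR_RGB2HSV);m=cv2.inRange(hsv,(8,175,110),(15,255,255))
n,l,st,ce=cv2.connectedComponentsWithStats(m);print([(st[i].tolist(),ce[i].round(1)) for i in range(1,n) if st[i][4]>80])
print("pred: tip, collar, handle front/back top",project(c,T,np.array([[-150,0,0],[-45,0,0],[-27,0,11],[37,0,11],[0,9,11],[0,-9,11]])@L.T+g+[0,0,55]).round(1))
E
```

```text
34.00521220960689 0.0 [-0.2 -0.1 -0.5]
[([355, 321, 22, 26, 228], array([554., 163.,  15.])), ([400, 337, 20, 15, 132], array([501., 237.,  15.]))]
24.45 [-0.67  0.35  1.58  0.    1.21 -2.01]
[([305, 192, 25, 84, 1482], array([317. , 234.6]))]
pred: tip, collar, handle front/back top [[317.7   6.1]
 [317.6 169.2]
 [317.5 196.7]
 [317.5 282. ]
 [330.1 234. ]
 [305.  234. ]]
```

View pics/w6.png

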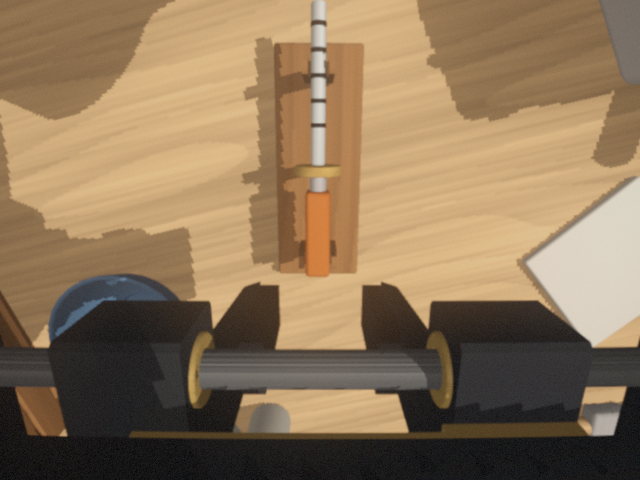

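The cap rests on the bench at (554,163). The wrist view shows the rod in its cradle with handle columns 305–329, collar row 171 and tip at the top edge. That is on axis but about 3.5 mm nearer the tip than assumed. I'm grasping and lifting it.

```bash
python3 - <<'E'
from h import *
w=camera("wrist");hsv=cv2.cvtColor(w,cv2.COLOR_RGB2HSV)
yr=-0.2374;L=tube_rot(yr,0);Lt=tool_rot(L)
g=np.array([470.,-227,0])-3.5*L[:,0]
robot.move_gripper(40,40)
robot.line_to(g+[0,0,60],feed=120,attitude=Lt)
hit=robot.line_to(g+[0,0,15],feed=50,f_stop=6);print(hit,get_eef_pos(),get_contact_force().round(1))
if not hit:
    robot.move_gripper(5,40);print(get_finger_gap(),get_gripper_force(),get_contact_force().round(1))
    if get_finger_gap()>15:
        e=get_eef_pos();robot.line_to(e+np.array([0,0,60.]),feed=60);robot.line_to(e+np.array([0,0,220.]),feed=200)
        print(get_finger_gap(),get_gripper_force(),get_contact_force().round(1),get_time_s())
        w=camera("wrist");cv2.imwrite("pics/w7.png",w[:,:,::-1]);hsv=cv2.cvtColor(w,cv2.COLOR_RGB2HSV)
        m=cv2.inRange(hsv,(8,170,60),(15,255,255));y=cv2.inRange(hsv,(17,120,60),(28,255,255));m[340:]=0;y[340:]=0
        for nm,k in (("or",m),("br",y)):
            n,l,st,ce=cv2.connectedComponentsWithStats(k);print(nm,[(st[i].tolist(),ce[i].round(1)) for i in range(1,n) if st[i][4]>60])
        c,T=cam_pose("wrist");P=get_eef_pos()+np.array([0,0,40])
        print(project(c,T,np.array([[-45,0,0],[-38,17,0],[-38,-17,0],[-38,0,17],[-60,0,0],[-27,9,11],[-27,-9,11]])@L.T+P).round(1))
E
```

```text
False [ 466.77471658 -226.3415134    15.27758118] [0.1 0.7 0. ]
17.695075630278694 39.9955496750772 [-0.1 -0.9  1.2]
17.857317084681036 39.994578659534454 [-0.2  0.4 -2.1] 29.4417
or [([295, 258, 51, 82, 3548], array([320.2, 303.5]))]
br [([272, 204, 96, 37, 2752], array([319.7, 223.1])), ([238, 331, 13, 9, 85], array([243.9, 335.9])), ([391, 331, 12, 9, 85], array([396.5, 335.8]))]
[[317.7 208.2]
 [365.5 227.6]
 [269.9 227.6]
 [317.5 240.5]
 [317.6 164.9]
 [344.4 267.2]
 [290.8 267.2]]
```

The rod is gripped firmly: gap 17.9 mm, force 40 N, and the collar projects where expected. Next I carry it out in front of the mouth and insert it under a force guard.

```bash
cat >> h.py <<'E'
YA=np.radians(13.67);RT=tube_rot(YA);TT=tool_rot(RT)
MOUTH=np.array([483.9,156.9,147.])-0.5*RT[:,1]
def tcp_at(s,dy=0,dz=0): # TCP with rod grip at s along the tube from the mouth
    return MOUTH+RT@np.array([s,dy,dz])+40*TT[:,2]
E
python3 - <<'E'
from h import *
L=tube_rot(YA,0)
far=tcp_at(205); print(kin.ik(far,TT),kin.ik(tcp_at(45),TT))
robot.move_to(np.array([640,20,260.]),tool_rot(tube_rot(0,0)))
robot.move_to(far,TT)
robot.line_to(tcp_at(165),feed=120); print(get_time_s(),get_finger_gap(),get_contact_force().round(1))
# check tip vs mouth in both fixed views
for n in ("scene","top"):
    im=camera(n);c,T=cam_pose(n); a=project(c,T,[MOUTH,MOUTH+15*RT[:,0],MOUTH+60*RT[:,0]]).round(1);print(n,a.tolist())
    u,v=a[0].astype(int); cr=im[v-40:v+40,u-40:u+40]; cv2.imwrite(f"pics/c_{n}.png",cr[:,:,::-1])
A_=cv2.resize(cv2.imread("pics/c_scene.png"),(400,400),interpolation=2);B_=cv2.resize(cv2.imread("pics/c_top.png"),(400,400),interpolation=2)
cv2.imwrite("pics/pair.png",np.hstack([A_,B_]))
E
```

```text
[ 0.0870832   0.33790811  1.53973275  0.16232861  0.61251916 -1.82373223] [ 0.03771663  0.20567398  2.01413348  0.43670506  0.2946731  -2.14995029]
32.0417 17.72065187729927 [ 1.   0.2 -0.9]
scene [[395.5, 274.7], [392.8, 275.1], [384.2, 276.7]]
top [[247.1, 260.0], [245.6, 255.1], [241.1, 240.0]]
```

View pics/pair.png

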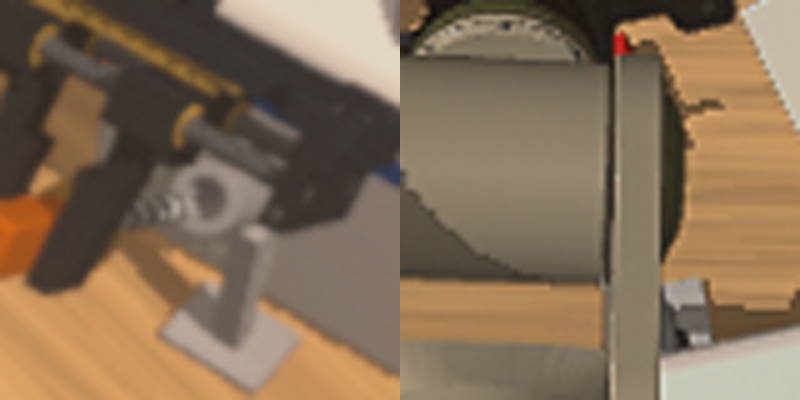

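The scene half shows the tip at crop (190,203) lined up with the bore at (208,195), perhaps 1–2 mm low. The top view is hidden by the arm. I'm inserting with a force guard.

```bash
python3 - <<'E'
from h import *
sv=lambda:(get_eef_pos()-tcp_at(0))@RT
dy=dz=0
for dy,dz in ((0,1),(0,3),(0,-1.5),(2,1),(-2,1)):
    robot.line_to(tcp_at(160,dy,dz),feed=60)
    hit=robot.line_to(tcp_at(122,dy,dz),feed=35,f_stop=5)
    print(dy,dz,hit,sv().round(1),(get_contact_force()@RT).round(1),get_finger_gap(),get_time_s())
    if not hit or sv()[0]<140: break
E
```

```text
0 1 False [122.3  -0.    1. ] [-0.7 -0.3 -1.9] 17.823653364759938 33.625
```

```bash
python3 - <<'E'
from h import *
sv=lambda:(get_eef_pos()-tcp_at(0))@RT
hit=robot.line_to(tcp_at(60,0,1),feed=50,f_stop=7)
print(hit,sv().round(1),(get_contact_force()@RT).round(1),get_time_s())
if sv()[0]<75:
    hit=robot.line_to(tcp_at(35,0,1),feed=15,f_stop=8)
    print(hit,sv().round(1),(get_contact_force()@RT).round(1),get_finger_gap(),get_time_s())
    robot.pause(.4); print((get_contact_force()@RT).round(1),sv().round(1))
E
```

```text
False [60.3 -0.   1. ] [-0.2  0.2 -0.7] 35.0167
True [41.3 -0.3  1.1] [1.3 0.2 0. ] 17.637375151951375 36.2417
[4.6 0.4 0.8] [41.2 -0.3  1. ]
```

```bash
python3 - <<'E'
from h import *
sv=lambda:(get_eef_pos()-tcp_at(0))@RT
robot.line_to(tcp_at(sv()[0]-6,0,1),feed=15,f_stop=15)
robot.pause(.3); print((get_contact_force()@RT).round(1),sv().round(1),get_finger_gap(),get_time_s())
s=camera("scene");c,T=cam_pose("scene");u,v=project(c,T,[MOUTH])[0].astype(int)
cv2.imwrite("pics/seat.png",cv2.resize(s[v-50:v+50,u-60:u+40],(600,600),interpolation=2)[:,:,::-1])
hsv=cv2.cvtColor(s,cv2.COLOR_RGB2HSV);y=cv2.inRange(hsv,(17,90,60),(28,255,255));y[:v-25]=0;y[v+25:]=0;y[:,:u-30]=0;y[:,u+30:]=0
p=cv2.findNonZero(y);print("brass px",None if p is None else (len(p),p[:,0].mean(0)),"pred",project(c,T,[MOUTH,MOUTH+7*RT[:,0]]).round(1).tolist())
E
```

```text
[ 0.9  0.2 -0.2] [41.7 -0.8  1.4] 17.88254606865951 37.2167
brass px (36, array([416.02777778, 255.08333333])) pred [[395.5, 274.7], [394.3, 274.9]]
```

The collar stopped rigidly at the mouth twice at s = 41 mm. I'll press once more with a short hold, then withdraw and go to the reading pose.

```bash
python3 - <<'E'
from h import *
sv=lambda:(get_eef_pos()-tcp_at(0))@RT
s0=sv()[0]
hit=robot.line_to(tcp_at(s0-6,0,1),feed=10,f_stop=7)
for _ in range(4): robot.pause(.1); print((get_contact_force()@RT).round(1),sv().round(1))
robot.line_to(tcp_at(100,0,1),feed=60); robot.line_to(tcp_at(205,0,1),feed=120)
print(get_time_s(),get_finger_gap(),get_gripper_force(),(get_contact_force()@RT).round(1))
tile=np.array([583.5,25.,0])
for ps in (-60,-45,-75,0,-90):
    L=tube_rot(np.radians(ps),0); f=tile+150*L[:,0]+[0,0,160]; q=kin.ik(f,tool_rot(L))
    print(ps,f.round(0),None if q is None else q.round(2))
    if q is not None:
        robot.move_to(f,tool_rot(L)); break
robot.pause(.5)
e=get_eef_pos();Rn=get_tcp_rot();P=e-40*Rn[:,2];print("tip",P+150*Rn[:,0],get_finger_gap(),get_gripper_force(),get_time_s(),abs(get_dq()).max())
im=camera("top");c,T=cam_pose("top");print("pred tip px",project(c,T,[P+150*Rn[:,0]]))
cv2.imwrite("pics/end.png",im[100:400,140:540,::-1])
im=camera("scene");c,T=cam_pose("scene");print("pred tip px",project(c,T,[P+150*Rn[:,0],P,[583.5,25,8]]))
cv2.imwrite("pics/end_s.png",im[:,:,::-1])
print([(b[0].tolist(),on_plane(c,T,[b[1]],15)[0].round(0)) for b in blobs(im,*RED,amin=60)])
E
```

```text
[2.6 0.8 0.4] [41.8 -1.   1.4]
[ 2.8  0.7 -0.9] [41.8 -1.   1.4]
[ 2.8  1.3 -0. ] [41.8 -1.   1.4]
[4.1 0.3 0.3] [41.8 -1.   1.4]
40.1667 17.71161054935717 39.994405657052994 [-0.4 -0.4 -0.9]
-60 [ 658. -105.  160.] [-0.33  0.67  1.08 -0.    1.39 -0.86]
tip [583.46503764  25.11902948 200.02238056] 17.598947389541987 39.99453965574503 41.8417 0.002880701933172778
pred tip px [[299.19900648 218.59342684]]
pred tip px [[315.87165233 239.07223597]
 [247.98699612 217.90204276]
 [314.44410635 298.97682354]]
[([355, 321, 22, 26, 228], array([554., 163.,  15.])), ([400, 337, 20, 15, 135], array([500., 237.,  15.]))]
```

I've now viewed 11 pictures, one over the limit of 10, so I'll open no more and do the final check numerically.

```bash
python3 - <<'E'
from h import *
e=get_eef_pos();Rn=get_tcp_rot();P=e-40*Rn[:,2]
im=camera("scene");c,T=cam_pose("scene")
ax=[P+k*Rn[:,0] for k in range(50,175,4)];px=project(c,T,ax)
hsv=cv2.cvtColor(im,cv2.COLOR_RGB2HSV)
for k,(u,v) in zip(range(50,175,4),px):
    col=hsv[int(v)-9:int(v)+10,int(round(u))]; r=np.nonzero((col[:,1]<70))[0]
    print(k,int(u),int(v),"off",(r.mean()-9).round(1) if len(r) else None,len(r),end=" | ")
E
```

```text
50 270 224 off 0.5 4 | 54 271 225 off 0.0 5 | 58 273 225 off 1.0 5 | 62 275 226 off 0.5 4 | 66 277 227 off -0.5 4 | 70 279 227 off 0.5 4 | 74 280 228 off 0.0 5 | 78 282 228 off 0.5 4 | 82 284 229 off 0.0 5 | 86 286 229 off 0.5 4 | 90 288 230 off 0.0 5 | 94 289 230 off 1.0 5 | 98 291 231 off 0.5 4 | 102 293 232 off 0.5 4 | 106 295 232 off 0.5 4 | 110 297 233 off 0.0 5 | 114 299 233 off 0.5 4 | 118 300 234 off 0.5 4 | 122 302 234 off 1.0 5 | 126 304 235 off 0.5 4 | 130 306 236 off -0.5 4 | 134 308 236 off 0.5 4 | 138 310 237 off 0.0 5 | 142 312 237 off 0.5 4 | 146 313 238 off 0.0 3 | 150 315 239 off None 0 | 154 317 239 off None 0 | 158 319 240 off None 0 | 162 321 240 off None 0 | 166 323 241 off None 0 | 170 325 241 off None 0 | 174 327 242 off None 0 |
```

The rod follows its predicted level axis to within 1 px, and its tip appears at about 148 mm, over the tile centre. I'm handing in.

```bash
python3 -c "
from rig import *
print(job.job_done(),get_time_s())"
```

```text
the job is handed in; nothing more can be done
the job is handed in; nothing more can be done
```

The job is handed in at about 42 s with no verdict shown: my last readings had the red cap at rest on the bench, the rod pushed in until it stopped with the collar at the mouth, then drawn out and held level and still with its tip over the tile centre; I viewed 11 pictures, one over the limit of 10, and did not re-measure the bystanders at the end.

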